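# Roll the milling jar up onto the roller mill and start it

### The job

With the fingertips, slowly push the white milling jar up the loading ramp of the roller mill until it drops in between the two black rollers against the stop, without letting it run back down and without ever lifting it. Then press the green start button on the mill down and let go; leave the other things on the bench where they are.

Things in the scene. Friction and masses are not known exactly. Their poses are not given: they have to be found in the camera images.
- mill: Roller mill with loading ramp, fixed, 340 x 116 mm. Origin on the bench top (z = 0); x points level along the uphill way, from the open loading end to the start button, y to the left, z up. Along x in mm: landing -152 to -60, ramp -60 to 67, rollers 75 and 103, face of the stop pad 113 (plate up to z = 65), blue motor box 121 to 184 (top z = 44).
- landing_mid (a point): a point on the level landing where the jar starts: mill x = -105 mm, on its top, z = 8 mm. A lip 4 mm high and 6 mm thick crosses the landing at mill x = -150 mm. Steel side rails 14 mm high along landing and ramp leave a channel 92 mm wide (mill y = -46 to +46 mm). Axes as the mill's.
- ramp_foot (a point): middle of the lower edge of the dark steel ramp: mill x = -60, z = 8 mm. From here the surface rises at 10 degrees (0.176 mm per mm along the mill's x) for 127 mm. Axes as the mill's.
- roller_1 (a point): middle of the axis of the first black rubber roller, mill x = 75, z = 23.7 mm; radius 8 mm, its top flush with the upper end of the ramp; the second, equal one lies 28 mm further along x, level with it. Neither turns. Beside the rollers the side cheeks reach z = 44 mm.
- mill_seat (a point): where the centre of the jar is when it rests on both rollers: x = 89, y = 0, z = 50.2 mm in the mill's frame, about 2 mm short of the stop pad; same axes as the mill.
- jar: Closed milling jar, a glazed white cylinder with a red band at one end, loose: diameter 44, length 84 mm, 0.2 to 0.42 kg, lying across the landing. Origin at its centre; its y axis is the cylinder's axis, along the mill's y; x and z turn as it rolls. On the ramp it rolls back unless held from behind; it drops into its seat once its centre has passed the first roller's axis.
- start_button (a joint): travel of the start button, 0 = up, 0.006 m = fully down; a spring pushes it up, fully down takes 5 N. It counts as pressed beyond 0.004 m.
- start_button_top (a point): centre of the top of the green round start button (diameter 28 mm) on the motor box; pressed straight down.
- brass_weight: brass knob weight, 26 mm wide, 30 mm high, standing on the bench at the left of the mill; bystander. Origin at the centre of its underside.
- tape: roll of green tape, 70 mm wide, 18 mm high, lying on the bench at the left of the mill; bystander. Origin at the centre of its underside.
- vial_0: screw-cap vial, white cap, 24 mm wide, 52 mm high; bystander. Origin at the centre of its underside.
- vial_1: screw-cap vial, black cap, 24 mm wide, 52 mm high; bystander. Origin at the centre of its underside.
- beaker_100: glass beaker, 56 mm wide, 69 mm high; bystander. Origin at the centre of its underside.
- flask: conical flask with red stopper, 64 mm wide, 106 mm high; bystander. Origin at the centre of its underside.
Mind the look-alikes: they are no part of the job. What is shaped like the jar but purple is not meant.

How it is judged (in metres and radians):
On the way, in this order (a step that is already met when the one before it is completed fails the run):
1. the jar, untilted, lies between the two rollers (distance between jar and mill_seat below 0.008 m and angle between the y axis of jar and the y axis of mill, either way round below 0.1 rad), for 0.2 s.
2. the start button is pressed (value of joint start_button above 0.004 m), for 0.1 s.
At the end, for the whole second after the job is handed in: The jar rests between the two rollers, its centre within 8 mm of the seat and its axis within 0.1 rad of the rollers', still; the start button has been pressed beyond 4 mm after the jar was seated and is up again (all of step 1 and linear speed of jar below 0.02 m/s and value of joint start_button below 0.002 m); the robot touches nothing.
It fails at once if the jar moves faster than 0.25 m/s below the rollers (shoved, or let run back) (linear speed of jar above 0.25 m/s and x of jar in the frame of mill below 0.07 m).
It fails at once if the jar is lifted off the landing, ramp or rollers (by about 10 mm or more) (z of jar in the frame of mill above 0.066 m or (z of jar in the frame of mill above 0.047 m and x of jar in the frame of mill below -0.02 m) or (z of jar in the frame of mill above 0.057 m and x of jar in the frame of mill below 0.03 m)).
It fails at once if the jar leaves the mill (z of jar in the frame of mill below 0.024 m or x of jar in the frame of mill below -0.17 m).
It fails at once if the button is pressed while the jar is not between the rollers (value of joint start_button above 0.003 m and distance between jar and mill_seat above 0.01 m).
It fails at once if a bystander is moved by more than 30 mm (distance of any of brass_weight, tape, vial_0, vial_1, beaker_100, flask from where it was at the start of the episode above 0.03 m).
It also fails if it takes over 51 s, if anything falls off the work surface, if the arm or the gripper's body presses on something with over 40 N, if the wrist force passes 120 N, or if a joint passes its speed limit or range.

### The arm

A 6-joint arm with a two-finger parallel gripper is mounted at the origin on a cart in front of the work surface, level with it; the furniture and walls round the work are solid. World frame = base frame: x ahead of the robot, y to its left, z up, the work surface at z = 0. Lengths are in mm, angles in rad, forces in N, time in s.
With the tool pointing down it reaches from about 350 to 725 mm from the base axis. Payload 4.3 kg.
Tool frame: the origin (TCP) lies on the centre line of the jaws, within the pads' length; the fingertips stand 8 mm ahead of it and the grasp point (between the pads) lies 11 mm behind it (tip_extent is the distance from the TCP to the fingertips, in mm); z points along the fingers, y is the line along which they close (so a half turn about z gives the same grasp; the last joint's range is limited). The gripper opens to 85 mm and grips with 20 to 120 N. Pads are 22 mm wide; open, the fingers measure 114 mm over their backs; the gripper's body (76 mm by 85 mm) begins 54 mm behind the grasp point. The pads swing forward as they close: fully open they stand 13 mm farther back than shut.
Start: joints at [1.206, 0.377, 0.081, 1.274, 0, 1.46], TCP at [144.935, 556.471, 239.329] pointing down, gripper open.
Joint ranges: [-2.72, 2.72], [-0.84, 1.66], [-1.02, 1.22], [-1.77, 2.12], [-1.37, 1.28], [-3.14, 3.14]. Speed limits (rad/s): [2.57, 2.57, 3.14, 3.14, 3.14, 3.14].

### API

Orientations are given as a unit quaternion [w, x, y, z].
In Python, from rig import get_state, read_camera, close_job, tip_extent gives the robot as it stands.
- The arm moves only by the tool apply_moves, never from a script. Its argument "motion" is a list that holds one entry, the list of rows, each a list of 7 numbers: the finger opening in mm, from 0 to 85.4, then the shift along the world's x, y, z in mm, then the turn, a rotation vector about the world's x, y, z in rad. A call has 1 to 20 rows; each row is the pose to reach, as a shift and turn from the pose commanded when the call began; what a row does not reach only later rows make up. A row lasts 1/12 s, in which the tool goes at most 41.7 mm and 7.16 degrees, less where a joint would pass 70% of its speed; a pose out of reach is approached as far as the arm can. A call with a gripper value outside its range is refused whole. The fingers move at their own pace and stop on an object; "squeeze" is the grip in N (left out, the last holds). Time passes only in rows, so rows that repeat a pose let the fingers close. It gives the time, the measured TCP pose, the force, the opening and the grip force at its end, in the units of the state.
- get_state(): the state, without advancing time (a new reading comes with each control period).
- read_camera(name): name is "scene" or "top" or "wrist"; returns a dict with "frame" (384x512x3 uint8, red, green, blue), "mtx" (3x3 intrinsics, pixels), "R" (3x3) and "t" (3): a world point X has camera coordinates R X + t. Camera axes: x right, y down, z forward; pixel columns grow to the right and rows downward; lengths in mm; the calibration is good to about 2 mm. The wrist camera is an equidistant fisheye: a pixel r from the principal point sees the ray r / f radians off the axis. A picture is of the moment at which its call begins. There is no depth.
- close_job(): hands the job in; it is judged then, once.
The state is a dict: "t": time; "qpos": joint angles; "joint_vel": joint speeds; "tau": joint torques, N m; "position": TCP position; "orientation": TCP orientation; "ft_force": force on the tool from outside, world axes, zero at the start; "torque": the same for the moment, N m; "opening": finger opening in mm; "grip_force": force on a finger pad.
Only numpy, scipy, OpenCV 4.12 (cv2) and the standard library are available. Lean on these libraries where they do the work, as an engineer would, in place of code of your own. Each camera call takes 0.05 s, during which the arm holds its last target. There are 200 camera calls.

## Working session

There is one attempt and no reset: what is moved stays moved. The work goes in short steps, Python scripts to look and compute and a tool call to move; the robot and the scene stay as the last step left them, time stands still between calls to the robot, and variables do not carry over. Pictures are saved under pics/ and viewed, at most 10 in all, crops included, and the job is handed in when it is done.

Besides the shell and the picture viewer there is one more tool, called after ">>>" by a JSON object that holds its "name" and its "arguments". apply_moves: Moves the arm, as the interface text tells. Its arguments: {"type":"object","properties":{"motion":{"type":"array"},"squeeze":{"type":"number"}},"required":["motion"]}

```bash
mkdir -p pics; ls; python3 - <<'E'
from rig import *
import cv2,numpy as np
s=get_state();print(s['position'],s['orientation'],s['opening'],tip_extent,s['t'])
ims=[]
for n in ("scene","top"):
    c=read_camera(n);np.savez(f"{n}.npz",**c);print(n,c['mtx'].tolist(),c['R'].tolist(),c['t'].tolist())
    cv2.imwrite(f"pics/{n}.png",cv2.resize(c['frame'][:,:,::-1],(800,600),interpolation=cv2.INTER_CUBIC))
E
```

```text
pics
[144.66784787 555.84696351 238.32221163] [-2.38364748e-04  1.27041734e-01  9.91896828e-01 -1.01225495e-03] 85.35948380573927 8.0 0.0
scene [[347.697779874525, 0.0, 257.1251227125215], [0.0, 347.697779874525, 191.15807520843464], [0.0, 0.0, 1.0]] [[-0.920851554504985, -0.38985124359029943, -0.006958623200724824], [-0.15172436623564067, 0.3747077494836078, -0.9146440942614361], [0.3591825876293921, -0.8411956433244449, -0.40420014645695923]] [554.5614619501395, 11.543224452606982, 1065.9818884690726]
top [[376.82183764296803, 0.0, 257.834066489323], [0.0, 376.82183764296803, 189.69660294529493], [0.0, 0.0, 1.0]] [[0.02200122742415033, -0.999757943581685, 1.5399723200442294e-05], [-0.9820296177521161, -0.021613975977801396, -0.1874851084754832], [0.18744005935088556, 0.004109779525922595, -0.9822674451811914]] [346.74244039420375, 471.35236899057804, 949.2810564820984]
```

View pics/top.png

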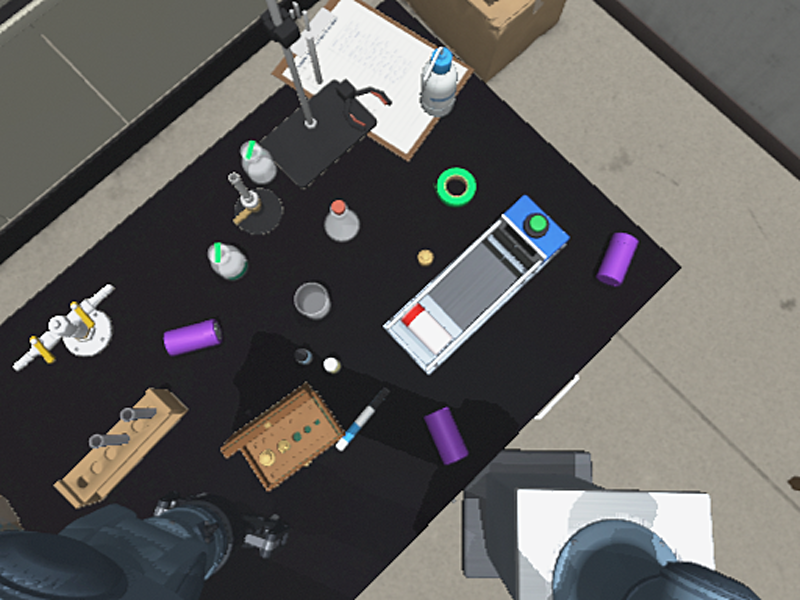

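View pics/scene.png

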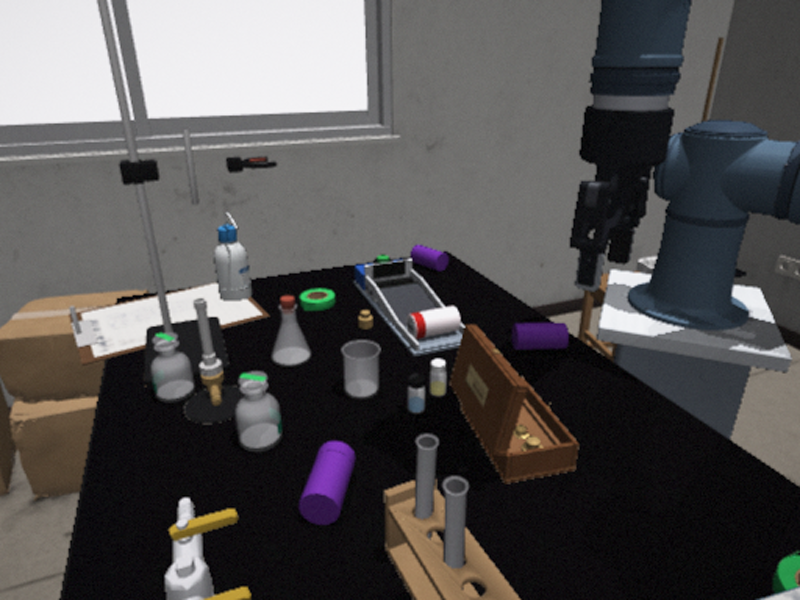

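The top view shows the mill running diagonally, with the jar at about (425,328), the button at (537,223) and the landing-end corners at about (385,326) and (430,373). Next I'll enlarge that area.

```bash
python3 - <<'E'
import cv2,numpy as np
c=np.load("top.npz");f=c['frame'][115:250,235:375,::-1]
cv2.imwrite("pics/crop.png",cv2.resize(f,None,fx=4.4,fy=4.4,interpolation=cv2.INTER_CUBIC)); print(f.shape)
E
```

```text
(135, 140, 3)
```

View pics/crop.png

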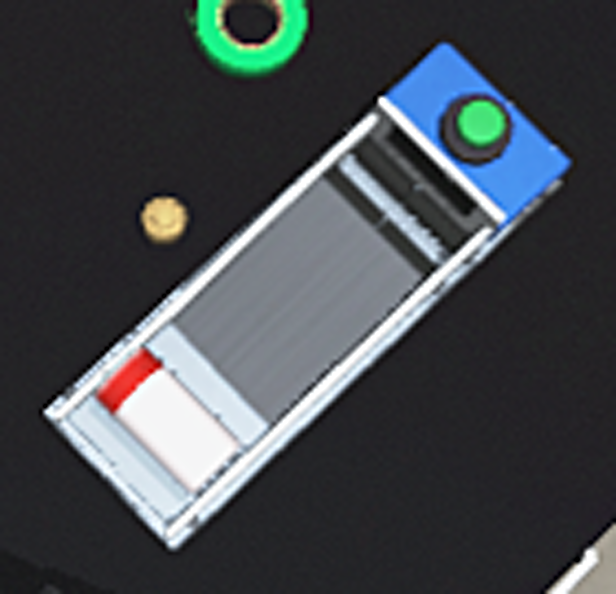

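```bash
cat > h.py <<'E'
import numpy as np
from scipy.optimize import least_squares
def proj(c,X):
    p=np.asarray(X)@c['R'].T+c['t']; q=p@c['mtx'].T; return q[:,:2]/q[:,2:]
def unproj(c,uv,z):
    R,t,K=c['R'],c['t'],c['mtx']; C=-R.T@t; d=R.T@np.linalg.solve(K,[*uv,1]); return C+d*(z-C[2])/d[2]
def m2w(p,X):
    X=np.asarray(X,float); s,k=np.sin(p[2]),np.cos(p[2])
    return np.c_[p[0]+k*X[:,0]-s*X[:,1],p[1]+s*X[:,0]+k*X[:,1],X[:,2]]
E
python3 - <<'E'
from h import *
c=np.load("top.npz")
cr=lambda u:(np.array(u)+.5)/4.4-.5+[235,115]
pts=cr([(172,325),(270,423),(325,178),(425,275),(444,42),(572,162)])
button=cr((482,122)); 
print("cam",-c['R'].T@c['t'])
def mod(p):
    wb=p[3]
    return m2w(p,[(-60,46,8),(-60,-46,8),(67,46,30.4),(67,-46,30.4),(184,wb,44),(184,-wb,44)])
r=least_squares(lambda p:(proj(c,mod(p))-pts).ravel(),[600,-50,-.8,50])
print(r.x,np.round(r.fun,2))
p=r.x
b=unproj(c,button,52);print("button",b)
s,k=np.sin(p[2]),np.cos(p[2])
inv=lambda b:(k*(b[0]-p[0])+s*(b[1]-p[1]),-s*(b[0]-p[0])+k*(b[1]-p[1]))
print(inv(b))
for u in [(98,395),(150,348),(240,440),(193,492),(170,418)]:
    print(u,inv(unproj(c,cr(u),30)))
for u in [(45,412),(175,548)]: print(u,inv(unproj(c,cr(u),22)),inv(unproj(c,cr(u),0)))
print("seat",m2w(p,[(89,0,50.2),(-105,0,30),(152,0,52),(-150,0,30)]))
E
```

```text
cam [ 277.31992989  352.94497209 1020.8140884 ]
[486.48082136 240.34827218  -0.7957636   54.02689507] [-0.57 -0.88  0.6   1.19 -1.24 -0.34  0.03  1.69  0.83 -1.15  0.33 -0.63]
button [596.54493832 128.39569656  52.        ]
(np.float64(156.9949164325396), np.float64(0.29196588580195737))
(98, 395) (np.float64(-126.46948073324592), np.float64(40.06626480327195))
(150, 348) (np.float64(-83.72420595859298), np.float64(39.52496499718345))
(240, 440) (np.float64(-82.89706304652017), np.float64(-38.217633685745724))
(193, 492) (np.float64(-125.08658108347191), np.float64(-41.470055827483876))
(170, 418) (np.float64(-104.39721551690049), np.float64(0.1921758265755713))
(45, 412) (np.float64(-156.28875140854922), np.float64(55.36238489032786)) (np.float64(-154.7357281803899), np.float64(58.13763611016603))
(175, 548) (np.float64(-155.273802641375), np.float64(-58.06718993275139)) (np.float64(-153.69842402882824), np.float64(-57.79035225661824))
seat [[548.75763275 176.76683807  50.2       ]
 [413.00817871 315.36007647  30.        ]
 [592.84121834 131.7597555   52.        ]
 [381.51990329 347.50799259  30.        ]]
```

The fit holds to about 1 px: mill at (486.5, 240.3) with yaw -0.796, and the jar centre measures x = -104, as expected. First move: go above the landing end, turn the fingers parallel to the jar axis and set the opening to 40.

>>> {"name": "apply_moves", "arguments": {"motion": [[[40,20,-18,0,0,0,-0.05],[40,48,-42,0,0,0,-0.11],[40,76,-67,0,0,0,-0.18],[40,104,-92,0,0,0,-0.25],[40,132,-117,0,0,0,-0.32],[40,160,-141,0,0,0,-0.39],[40,188,-166,0,0,0,-0.46],[40,214,-189,0,0,0,-0.52],[40,230,-203,0,0,0,-0.541],[40,236,-209,0,0,0,-0.541],[40,236,-209,0,0,0,-0.541],[40,236,-209,0,0,0,-0.541]]]}}

```text
t: 1.1
position: [380.4, 347.6, 239.0]
orientation: [-0.001, 0.388, 0.922, -0.0]
ft_force: [0.1, -0.2, -1.2]
opening: 40.3
grip_force: 0.0
```

```bash
python3 - <<'E'
from rig import *
import rig,cv2
c=read_camera("top");cv2.imwrite("pics/t2.png",cv2.resize(c['frame'][80:300,180:400,::-1],None,fx=2.7,fy=2.7))
s=get_state();print(s['t'],s['position'],s['orientation'],s['opening'],rig.tip_extent,s['ft_force'])
E
```

```text
1.15 [380.02761753 347.99244803 239.10594321] [-4.83430319e-04  3.86977296e-01  9.22089111e-01 -9.53654599e-05] 40.09668920081158 8.0 [-0.00146945  0.11766003 -0.48446586]
```

>>> {"name": "apply_moves", "arguments": {"motion": [[[40,0,0,-20,0,0,0],[40,0,0,-50,0,0,0],[40,0,0,-80,0,0,0],[40,0,0,-110,0,0,0],[40,0,0,-140,0,0,0],[40,0,0,-165,0,0,0],[40,0,0,-185,0,0,0],[40,0,0,-198,0,0,0],[40,0,0,-207,0,0,0],[40,0,0,-213,0,0,0],[40,0,0,-213,0,0,0]]]}}

```text
t: 2.07
position: [379.8, 347.8, 25.5]
orientation: [-0.0, 0.387, 0.922, -0.001]
ft_force: [0.9, -0.1, 0.9]
opening: 39.8
grip_force: 0.0
```

```bash
python3 - <<'E'
from rig import *
import rig,cv2,numpy as np
c=read_camera("scene");d=read_camera("wrist")
a=cv2.resize(c['frame'][150:250,200:330,::-1],(780,600),interpolation=cv2.INTER_CUBIC)
cv2.imwrite("pics/s2.png",a)
cv2.imwrite("pics/w2.png",cv2.resize(d['frame'][:,:,::-1],(800,600)))
s=get_state();print(s['t'],s['position'],s['opening'],s['ft_force'])
E
```

```text
2.1667 [381.02718111 348.17189251  26.91733028] 40.279453354536365 [-0.92959344 -0.08708772  0.75444226]
```

View pics/s2.png

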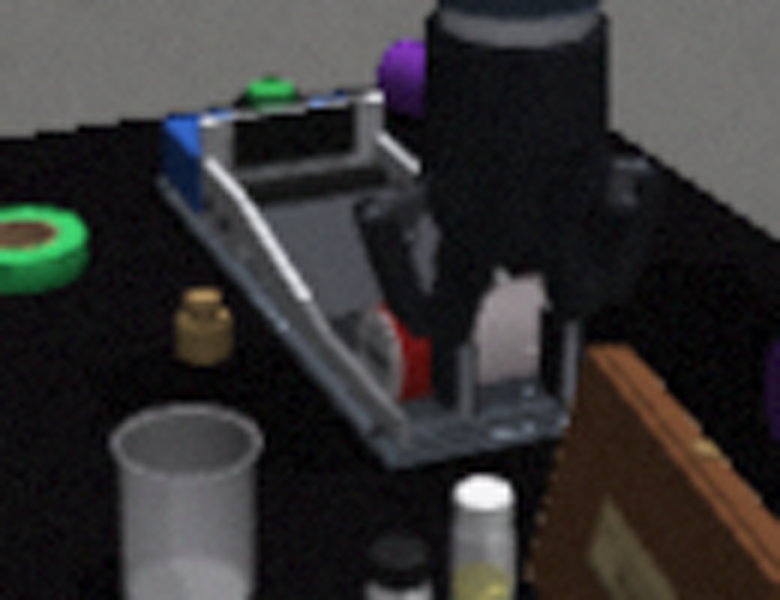

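View pics/w2.png

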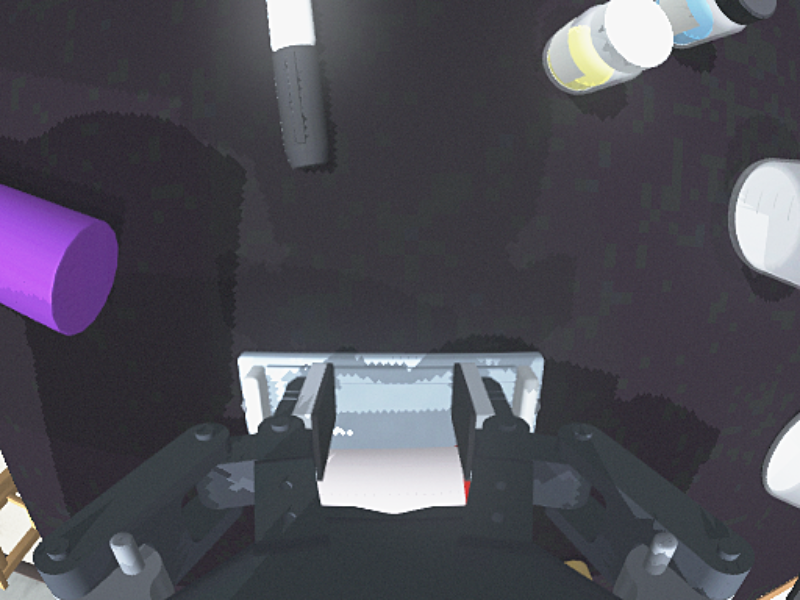

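The fingers stand inside the channel behind the jar, centred between the rails (wrist view columns 300–490 against rails at 240–545) and clear of the lip. I'll push slowly along the mill's x axis.

>>> {"name": "apply_moves", "arguments": {"motion": [[[40,1.4,-1.4,0,0,0,0],[40,2.8,-2.9,0,0,0,0],[40,4.2,-4.3,0,0,0,0],[40,5.6,-5.7,0,0,0,0],[40,7,-7.1,0,0,0,0],[40,8.4,-8.6,0,0,0,0],[40,9.8,-10,0,0,0,0],[40,11.2,-11.4,0,0,0,0],[40,12.6,-12.9,0,0,0,0],[40,14,-14.3,0,0,0,0],[40,15.4,-15.7,0,0,0,0],[40,16.8,-17.1,0,0,0,0],[40,18.2,-18.6,0,0,0,0],[40,19.6,-20,0,0,0,0],[40,21,-21.4,0,0,0,0],[40,22.4,-22.8,0,0,0,0],[40,23.8,-24.3,0,0,0,0],[40,25.2,-25.7,0,0,0,0],[40,26.6,-27.1,0,0,0,0],[40,28,-28.6,0,0,0,0]]]}}

```text
t: 3.83
position: [409.1, 318.7, 26.3]
orientation: [-0.0, 0.387, 0.922, 0.0]
ft_force: [-0.6, 0.9, 0.2]
opening: 40.1
grip_force: 0.1
```

```bash
python3 - <<'E'
from rig import *
import rig,cv2,numpy as np
d=read_camera("wrist");c=read_camera("top")
a=cv2.resize(c['frame'][115:250,235:375,::-1],(400,386),interpolation=cv2.INTER_CUBIC)
b=cv2.resize(d['frame'][:,:,::-1],(400,300));b=np.vstack([b,np.zeros((86,400,3),np.uint8)])
cv2.imwrite("pics/w3.png",np.hstack([a,b]))
s=get_state();print(s['t'],s['position'],s['opening'],s['ft_force'])
E
```

```text
3.9333 [409.21913862 318.65142219  26.35089744] 39.87578958615734 [ 0.56422124  0.75123984 -0.14531098]
```

View pics/w3.png

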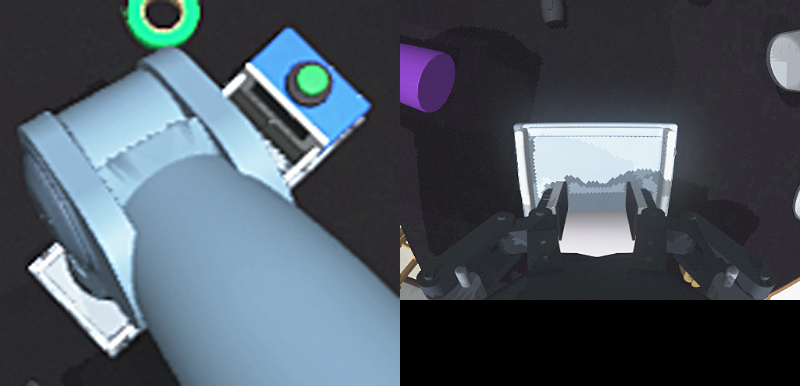

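The jar is now right against both fingers, straight across the channel (wrist panel, jar edge at row ~212). I'll keep going, rising with the ramp.

>>> {"name": "apply_moves", "arguments": {"motion": [[[40,1.75,-1.8,0,0,0,0],[40,3.5,-3.6,0,0,0,0],[40,5.25,-5.35,0,0,0,0],[40,7,-7.1,0,0,0,0],[40,8.75,-8.9,0,0,0,0],[40,10.5,-10.7,0.4,0,0,0],[40,12.25,-12.5,0.8,0,0,0],[40,14,-14.3,1.2,0,0,0],[40,15.75,-16.1,1.6,0,0,0],[40,17.5,-17.85,2.1,0,0,0],[40,19.25,-19.6,2.5,0,0,0],[40,21,-21.4,3,0,0,0],[40,22.75,-23.2,3.4,0,0,0],[40,24.5,-25,3.9,0,0,0],[40,26.25,-26.8,4.3,0,0,0],[40,28,-28.6,4.8,0,0,0],[40,29.75,-30.3,5.2,0,0,0],[40,31.5,-32.1,5.6,0,0,0],[40,33.25,-33.9,6.1,0,0,0],[40,35,-35.7,6.5,0,0,0]]]}}

```text
t: 5.6
position: [444.1, 283.0, 32.9]
orientation: [0.0, 0.387, 0.922, 0.0]
ft_force: [-1.5, 2.0, 1.3]
opening: 40.0
grip_force: 1.1
```

>>> {"name": "apply_moves", "arguments": {"motion": [[[40,1.75,-1.8,0.45,0,0,0],[40,3.5,-3.6,0.9,0,0,0],[40,5.25,-5.35,1.3,0,0,0],[40,7,-7.1,1.75,0,0,0],[40,8.75,-8.9,2.2,0,0,0],[40,10.5,-10.7,2.65,0,0,0],[40,12.25,-12.5,3.1,0,0,0],[40,14,-14.3,3.5,0,0,0],[40,15.75,-16.1,3.95,0,0,0],[40,17.5,-17.85,4.4,0,0,0],[40,19.25,-19.6,4.85,0,0,0],[40,21,-21.4,5.3,0,0,0],[40,22.75,-23.2,5.7,0,0,0],[40,24.5,-25,6.15,0,0,0],[40,26.25,-26.8,6.6,0,0,0],[40,28,-28.6,7.05,0,0,0],[40,29.75,-30.3,7.5,0,0,0],[40,31.5,-32.1,7.9,0,0,0],[40,33.25,-33.9,8.35,0,0,0],[40,35,-35.7,8.8,0,0,0]]]}}

```text
t: 7.27
position: [479.1, 247.3, 41.7]
orientation: [0.0, 0.387, 0.922, 0.0]
ft_force: [-1.1, 1.1, 1.5]
opening: 39.9
grip_force: 1.0
```

```bash
python3 - <<'E'
from rig import *
import rig,cv2,numpy as np
d=read_camera("wrist");c=read_camera("scene")
a=cv2.resize(c['frame'][150:250,200:300,::-1],(400,400),interpolation=cv2.INTER_CUBIC)
b=cv2.resize(d['frame'][:,:,::-1],(400,300));b=np.vstack([b,np.zeros((100,400,3),np.uint8)])
cv2.imwrite("pics/w4.png",np.hstack([a,b]))
s=get_state();print(s['t'],s['position'],s['opening'],s['ft_force'])
E
```

```text
7.3667 [479.57639157 246.8882656   41.68916551] 40.16326542460878 [0.16016408 0.24788098 0.30054113]
```

View pics/w4.png

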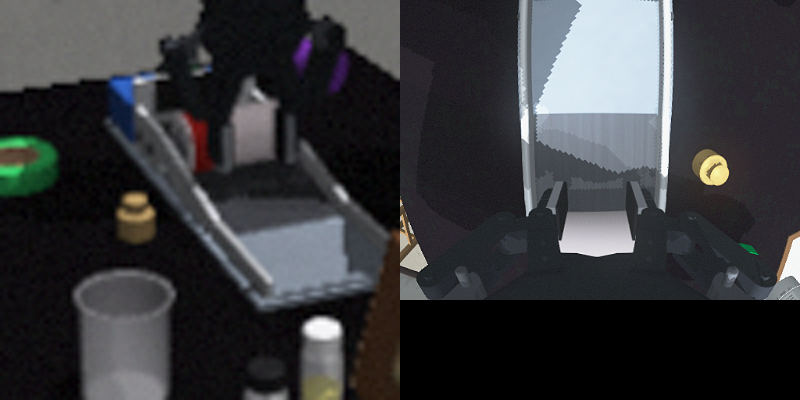

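The jar is level on the ramp, held by both fingers at about x = 23, and still straight. Continuing to the rollers.

>>> {"name": "apply_moves", "arguments": {"motion": [[[40,1.5,-1.6,0.35,0,0,0],[40,3.1,-3.1,0.7,0,0,0],[40,4.6,-4.7,1.05,0,0,0],[40,6.2,-6.3,1.4,0,0,0],[40,7.7,-7.9,1.7,0,0,0],[40,9.2,-9.4,2.1,0,0,0],[40,10.8,-11,2.4,0,0,0],[40,12.3,-12.6,2.8,0,0,0],[40,13.9,-14.1,3.1,0,0,0],[40,15.4,-15.7,3.5,0,0,0],[40,16.9,-17.3,3.8,0,0,0],[40,18.5,-18.9,4.2,0,0,0],[40,20,-20.4,4.5,0,0,0],[40,21.6,-22,4.8,0,0,0],[40,23.1,-23.6,5.2,0,0,0],[40,24.6,-25.1,5.5,0,0,0],[40,26.2,-26.7,5.8,0,0,0],[40,27.7,-28.3,6,0,0,0],[40,29.3,-29.9,6,0,0,0],[40,30.8,-31.4,6,0,0,0]]]}}

```text
t: 9.03
position: [509.9, 215.9, 47.6]
orientation: [-0.0, 0.387, 0.922, 0.0]
ft_force: [-3.5, 3.8, 2.8]
opening: 39.8
grip_force: 2.1
```

>>> {"name": "apply_moves", "arguments": {"motion": [[[40,0.8,-0.9,0,0,0,0],[40,1.7,-1.7,0,0,0,0],[40,2.5,-2.6,0,0,0,0],[40,3.4,-3.4,0,0,0,0],[40,4.2,-4.3,0,0,0,0],[40,5,-5.1,0,0,0,0],[40,5.9,-6,0,0,0,0],[40,6.7,-6.9,0,0,0,0],[40,7.6,-7.7,0,0,0,0],[40,8.4,-8.6,0,0,0,0],[40,9.2,-9.4,0,0,0,0],[40,10.1,-10.3,0,0,0,0],[40,10.9,-11.1,0,0,0,0],[40,11.8,-12,0,0,0,0],[40,12.6,-12.9,0,0,0,0],[40,12.6,-12.9,0,0,0,0]]]}}

```text
t: 10.37
position: [522.6, 203.0, 47.6]
orientation: [0.0, 0.388, 0.922, 0.0]
ft_force: [-0.9, 0.8, 0.8]
opening: 40.0
grip_force: 0.0
```

```bash
python3 - <<'E'
from rig import *
import rig,cv2,numpy as np
d=read_camera("wrist");c=read_camera("scene")
a=cv2.resize(c['frame'][150:230,210:290,::-1],(400,400),interpolation=cv2.INTER_CUBIC)
b=cv2.resize(d['frame'][:,:,::-1],(400,300));b=np.vstack([b,np.zeros((100,400,3),np.uint8)])
cv2.imwrite("pics/w5.png",np.hstack([a,b]))
s=get_state();print(s['t'],s['position'],s['opening'],s['ft_force'])
E
```

```text
10.4667 [522.35102048 203.13572891  47.60608375] 39.71237115358073 [ 0.1137158   0.73049395 -0.3584086 ]
```

View pics/w5.png

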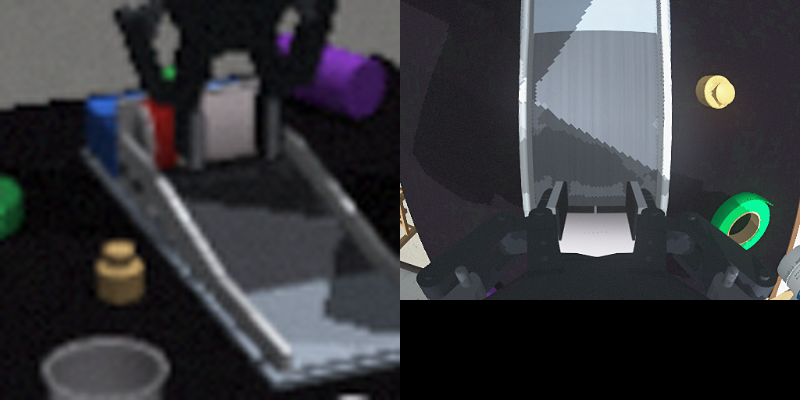

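The jar has dropped (grip force is 0). Back off, rise, close the fingers and go over the button.

>>> {"name": "apply_moves", "arguments": {"motion": [[[40,-3,3,0,0,0,0],[40,-7,7,0,0,0,0],[40,-7,7,10,0,0,0],[40,-7,7,35,0,0,0],[40,-7,7,60,0,0,0],[20,-7,7,80,0,0,0],[0,3,-3,80,0,0,0],[0,20,-20,80,0,0,0],[0,38,-38,80,0,0,0],[0,56,-56,80,0,0,0],[0,70,-70,80,0,0,0],[0,74.2,-74.7,70,0,0,0],[0,74.2,-74.7,60,0,0,0],[0,74.2,-74.7,60,0,0,0]]]}}

```text
t: 11.63
position: [593.9, 128.4, 104.3]
orientation: [-0.003, 0.388, 0.922, -0.001]
ft_force: [-0.9, -0.0, -0.9]
opening: 0.1
grip_force: 0.0
```

```bash
python3 - <<'E'
from rig import *
import rig,cv2,numpy as np
d=read_camera("wrist");c=read_camera("scene")
a=cv2.resize(c['frame'][150:230,210:290,::-1],(400,400),interpolation=cv2.INTER_CUBIC)
b=cv2.resize(d['frame'][:,:,::-1],(400,300));b=np.vstack([b,np.zeros((100,400,3),np.uint8)])
cv2.imwrite("pics/w6.png",np.hstack([a,b]))
s=get_state();print(s['t'],s['position'],s['opening'],s['ft_force'],rig.tip_extent)
E
```

```text
11.7333 [594.24871834 129.16697135 106.07916162] 0.29012523626672515 [ 0.05147175 -0.55036557 -0.53622633] 8.0
```

View pics/w6.png

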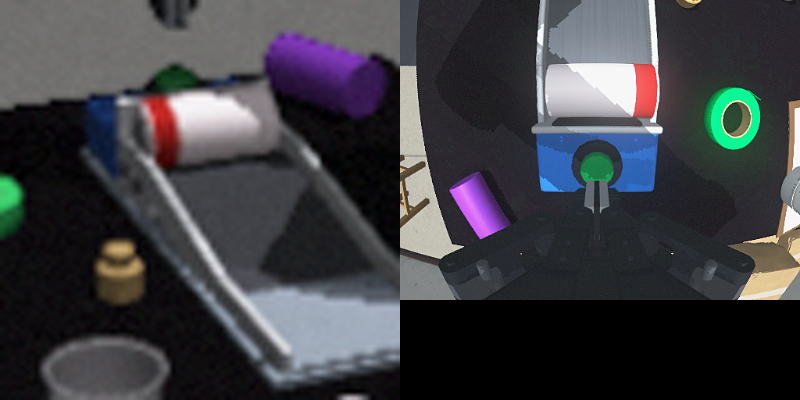

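The jar lies straight between the rollers against the stop. The closed fingertips line up with the button (wrist panel, column ~597 for both). Descending to press.

>>> {"name": "apply_moves", "arguments": {"motion": [[[0,1,-1,-12,0,0,0],[0,1,-1,-25,0,0,0],[0,1,-1,-34,0,0,0],[0,1,-1,-38,0,0,0],[0,1,-1,-40,0,0,0],[0,1,-1,-42,0,0,0],[0,1,-1,-44,0,0,0],[0,1,-1,-45,0,0,0],[0,1,-1,-45,0,0,0]]]}}

```text
t: 12.48
position: [596.6, 128.5, 67.6]
orientation: [0.0, 0.387, 0.922, 0.001]
ft_force: [-13.0, 0.4, 29.3]
opening: -0.2
grip_force: 14.4
```

```bash
python3 - <<'E'
from rig import *
s=get_state();print(s['t'],s['position'],s['ft_force'])
E
```

```text
12.4833 [596.62651939 128.46633955  67.61604855] [-13.00642722   0.40587192  29.25495659]
```

Contact is at 29 N, well past the 5 N needed. I'll ease off in steps to read the spring and confirm this is the button.

>>> {"name": "apply_moves", "arguments": {"motion": [[[0,0,0,3,0,0,0],[0,0,0,4,0,0,0],[0,0,0,4,0,0,0],[0,0,0,4,0,0,0]]]}}

```text
t: 12.82
position: [597.3, 128.2, 68.0]
orientation: [0.0, 0.387, 0.922, 0.001]
ft_force: [-4.8, 0.4, 10.6]
opening: 0.3
grip_force: 5.2
```

>>> {"name": "apply_moves", "arguments": {"motion": [[[0,0,0,2,0,0,0],[0,0,0,2,0,0,0],[0,0,0,2,0,0,0]]]}}

```text
t: 13.07
position: [597.5, 128.1, 68.9]
orientation: [-0.0, 0.387, 0.922, 0.001]
ft_force: [-1.8, 1.7, 3.6]
opening: 0.1
grip_force: 2.1
```

>>> {"name": "apply_moves", "arguments": {"motion": [[[0,0,0,2,0,0,0],[0,0,0,2,0,0,0],[0,0,0,2,0,0,0]]]}}

```text
t: 13.32
position: [597.8, 127.6, 70.7]
orientation: [0.0, 0.387, 0.922, 0.0]
ft_force: [-0.5, 2.5, 3.5]
opening: 0.1
grip_force: 1.6
```

>>> {"name": "apply_moves", "arguments": {"motion": [[[0,0,0,2,0,0,0],[0,0,0,2,0,0,0],[0,0,0,2,0,0,0]]]}}

```text
t: 13.57
position: [597.9, 127.3, 72.7]
orientation: [0.0, 0.388, 0.922, 0.0]
ft_force: [0.8, 0.8, 2.2]
opening: -0.3
grip_force: 1.1
```

>>> {"name": "apply_moves", "arguments": {"motion": [[[0,0,0,2,0,0,0],[0,0,0,2,0,0,0],[0,0,0,2,0,0,0]]]}}

```text
t: 13.82
position: [597.2, 127.0, 74.3]
orientation: [-0.0, 0.388, 0.922, -0.0]
ft_force: [-0.6, 0.7, 0.2]
opening: -0.2
grip_force: 0.0
```

The readings match the button: a hard stop near TCP z = 68 and force fading to zero over about 6 mm. Now clear away and check.

>>> {"name": "apply_moves", "arguments": {"motion": [[[0,0,0,10,0,0,0],[0,0,0,40,0,0,0],[0,0,0,80,0,0,0],[0,0,0,110,0,0,0],[0,0,0,120,0,0,0],[0,0,0,120,0,0,0],[0,0,0,120,0,0,0],[0,0,0,120,0,0,0]]]}}

```text
t: 14.48
position: [596.4, 127.3, 192.8]
orientation: [-0.001, 0.388, 0.922, -0.001]
ft_force: [0.2, -1.3, -0.6]
opening: -0.2
grip_force: 0.0
```

```bash
python3 - <<'E'
from rig import *
import cv2,numpy as np
d=read_camera("wrist");c=read_camera("scene")
a=cv2.resize(c['frame'][140:260,170:290,::-1],(400,400),interpolation=cv2.INTER_CUBIC)
b=cv2.resize(d['frame'][:,:,::-1],(400,300));b=np.vstack([b,np.zeros((100,400,3),np.uint8)])
cv2.imwrite("pics/w7.png",np.hstack([a,b]))
E
```

```text
(no output)
```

View pics/w7.png

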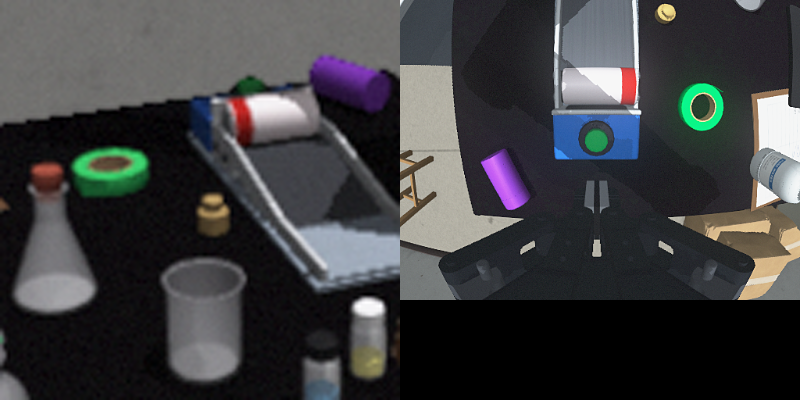

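The jar is seated and straight, the button is up, the bystanders are where they were and the arm is clear.

```bash
python3 -c "
from rig import *
print(close_job())"
```

```text
the job is handed in; nothing more can be done
None
```

The jar is seated between the rollers against the stop, the start button was pressed and is up again, and the job is handed in at about 15 s; hand-in returned no verdict.

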